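# Centre the saucepan on the hob ring and turn its handle in

## Robot

A 6-joint arm with a two-finger parallel gripper is mounted at the origin on the work surface. World frame = base frame: x ahead of the robot, y to its left, z up, the work surface at z = 0. Lengths are in m, angles in rad, forces in N, time in s.
With the tool pointing down it reaches from about 0.25 to 0.8 m from the base axis. Payload 3.9 kg.
Tool frame: the origin (TCP) lies where the fingers leave the gripper's body, on its centre line; the fingertips stand 73 mm ahead of it and the grasp point (between the pads) lies 54 mm ahead of it; y points along the fingers, x is the direction in which the jaws open and shut, and the axes are right-handed (so a half turn about y gives the same grasp; the last joint's range is limited). The gripper opens to 85 mm and grips with 20 to 120 N. Pads are 22 mm wide; open, the fingers measure 114 mm over their backs; the gripper's body (76 mm by 85 mm) begins 54 mm behind the grasp point. The pads swing forward as they close: fully open they stand 13 mm farther back than shut.
Start: joints at [1.142, 0.26, -0.138, 1.173, 0, 1.571], TCP at [0.218, 0.477, 0.304] pointing down, gripper open.
Joint ranges: [-2.78, 2.78], [-0.83, 1.72], [-1.28, 1.37], [-1.9, 2.12], [-1.57, 1.48], [-3.14, 3.14]. Speed limits (rad/s): [2.57, 2.57, 3.14, 3.14, 3.14, 3.14].

## Interface

Orientations are given as a unit quaternion [w, x, y, z].
In Python, from bench import manip gives the robot as it stands.
- The arm moves only by the tool jog_arm, never from a script. Its argument "deltas" is a list that holds one entry, the list of rows, each a list of 6 numbers: the shift along the world's x, y, z in m, then the turn, a rotation vector about the world's x, y, z in rad. In form: [[[tx, ty, tz, ax, ay, az], ...]]. A call has 1 to 20 rows; each row is the pose to reach, as a shift and turn from the pose commanded when the call began; what a row does not reach only later rows make up. A row lasts 1/12 s, in which the tool goes at most 41.7 mm and 7.16 degrees, less where a joint would pass 70% of its speed; a pose out of reach is approached as far as the arm can. A call with a gripper value outside its range is refused whole. "fingers" is the opening, from 0 (shut) to 1 (fully open), set as the call begins (left out, the last holds). The fingers move at their own pace and stop on an object; the grip force is fixed at half the most. Time passes only in rows, so rows that repeat a pose let the fingers close. It gives the time, the measured TCP pose, the force and the opening at its end, in the units of the state.
- manip.read_state(): the state, without advancing time (a new reading comes with each control period).
- manip.camera(name): name is "side" or "top"; returns the picture (480x640x3 uint8, red, green, blue); there is no depth.
- manip.camera_params(name): a dict with "K" (3x3 intrinsics, pixels), "position" and "rotation" of the camera in the world. Camera axes: x right, y up, looking along -z (the intrinsics and any distortion apply to the point x, -y, -z); pixel columns grow to the right and rows downward; lengths in m; the calibration is good to about 2 mm. A picture is of the moment at which its call begins. camera_params takes no time and is no camera call.
- manip.finish_job(): hands the job in, once; it reports no verdict.
The state is a dict: "time_s": time; "q": joint angles; "qd": joint speeds; "joint_torque": joint torques, N m; "ee_pos": TCP position; "ee_rot": TCP orientation; "ft_force": force on the tool from outside, world axes, zero at the start; "wrist_torque": the same for the moment, N m; "width": finger opening in m.
Only numpy, scipy, OpenCV 4.12 (cv2) and the standard library are available. Lean on these libraries where they do the work, as an engineer would, in place of code of your own. Each camera call takes 0.05 s, during which the arm holds its last target. There are 200 camera calls.

## Task

The saucepan was put down carelessly on the portable hob: push it gently over the glass until it stands centred on the printed ring, so that the ring's line shows all the way round it, and swing its handle round to point to your right (as seen from the robot), parallel with the hob's front edge, where nobody catches it in passing. Only push and nudge it with the fingers: do not grip, lift or tip it, and leave the other things on the table where they are. Finish clear of the pan.

Things in the scene. Friction and masses are not known exactly. Their poses are not given: they have to be found in the camera images.
- saucepan: loose empty stainless saucepan on the hob's glass, 0.5 to 0.85 kg: round, 160 diameter at the rim, 156 near the base, 70 high, wall 3. Origin: centre of its underside, z up; its x axis points along its one long metal handle. Slides with dry friction (about 0.35); pushed sideways near the handle's end it turns, and its centre drifts some cm the same way.
- handle (a point): point half-way along the handle, mid-thickness, 150 from the pan's axis and 56 above its underside. The handle is a straight bar 22 wide that ends 222 from the axis; its underside is 45 above the glass at the wall and 55 at the tip, its top 58 and 69. At the start it points towards the robot's side of the hob, between straight front 20 degrees left and front right 45 degrees.
- ring (a point): centre of the thin pale ring (187 outer diameter, line 3 wide) printed on the hob's black glass, 60 above the table. Axes are the hob's: x from its front edge (controls, robot's side) to its back, y to the left, z up; the handle must end up along -y. The hob is fixed, 360 (x) by 290 (y) by 60 high, its middle at x = -35 from the ring; its top is flat and flush.
- paper_roll: standing roll of kitchen paper, 112 dia x 255 high; origin: centre of its underside. Bystander, leave alone.
- seasoning: small seasoning jar with steel cap, 56 dia x 95 high; origin: centre of its underside. Bystander, leave alone.
- turner: kitchen turner (spatula) lying flat on the table, 290 long; its x axis runs along it. Bystander, leave alone.
- tub: clear plastic tub, 180 x 130 x 80 high; origin: centre of its underside. Bystander, leave alone.

How it is judged:
By the outcome, as a careful person would: the job done as asked, in the order asked, and still so for the second after the job is handed in, with the robot touching nothing.
It also fails if it takes over 72 s, if anything falls off the work surface, if the arm or the gripper's body presses on something with over 40 N, if the wrist force passes 120 N, or if a joint passes its speed limit or range.

## Working session

There is one attempt and no reset: what is moved stays moved. The work goes in short steps, Python scripts to look and compute and a tool call to move; the robot and the scene stay as the last step left them, time stands still between calls to the robot, and variables do not carry over. Pictures are saved under pics/ and viewed, about 8 in all and at most 12, crops included, and the job is handed in when it is done.

Besides the shell and the picture viewer there is one more tool, called after ">>>" as a command line: name --argument value ..., lists and objects as JSON in quotes. jog_arm: Moves the arm, as the interface text tells. Its arguments: {"type":"object","properties":{"deltas":{"type":"array"},"fingers":{"type":"number"}},"required":["deltas"]}

```bash
mkdir -p pics; ls
python3 - <<'E'
from bench import manip
import cv2,numpy as np
for n in("top","side"):
    cv2.imwrite(f"pics/{n}0.png",manip.camera(n)[:,:,::-1]); p=manip.camera_params(n); print(n,p)
s=manip.read_state();print(s['time_s'],s['ee_pos'],s['ee_rot'],s['width'])
E
```

```text
pics
top {'K': array([[507.75954778,   0.        , 312.97162103],
       [  0.        , 507.75954778, 240.18848914],
       [  0.        ,   0.        ,   1.        ]]), 'position': array([ 0.37068425, -0.01123485,  1.36314598]), 'rotation': array([ 0.71467744,  0.03104885, -0.04611941, -0.69724109])}
side {'K': array([[510.48054275,   0.        , 328.24676457],
       [  0.        , 510.48054275, 242.71628332],
       [  0.        ,   0.        ,   1.        ]]), 'position': array([ 0.39904649, -0.8812216 ,  0.73636793]), 'rotation': array([ 0.88877205,  0.45624733, -0.02613194, -0.03520985])}
0.1 [0.21808401 0.47703037 0.30317004] [-0.59461374  0.59525874  0.38165141 -0.38267966] 0.08540222912738
```

View pics/top0.png

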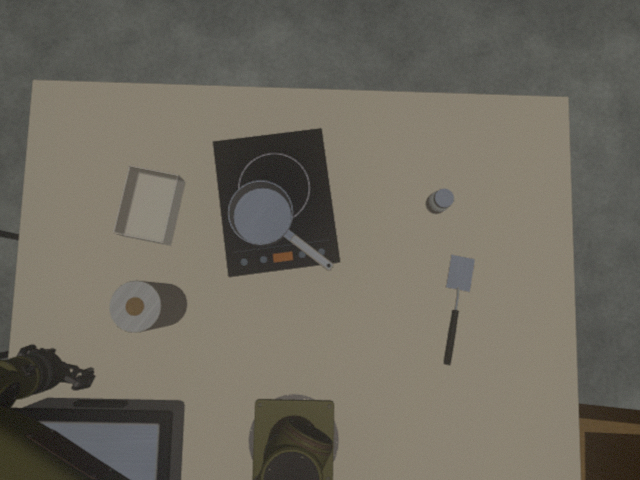

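View pics/side0.png

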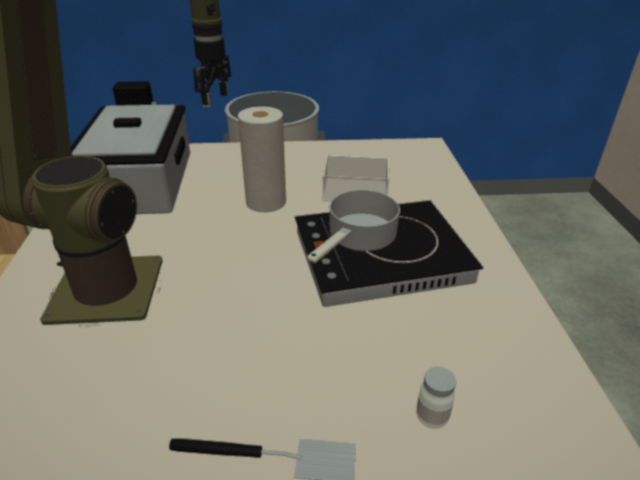

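The top view shows the hob (corners about 214,141 / 321,128 / 340,262 / 229,276), the pan at about (261,212) with its handle tip at (330,267), and the ring centre near (274,188). I'll enlarge both views next.

```bash
cat > h.py <<'E'
from bench import manip
import cv2,numpy as np
from scipy.spatial.transform import Rotation as R
P={n:manip.camera_params(n) for n in("top","side")}
def rot(n): return R.from_quat(P[n]['rotation'],scalar_first=True).as_matrix()
def w(n,u,v,z):
    d=rot(n)@(np.linalg.inv(P[n]['K'])@[u,v,1]*[1,-1,-1]); c=P[n]['position']
    return c+d*(z-c[2])/d[2]
def px(n,X):
    c=rot(n).T@(np.asarray(X,float)-P[n]['position'])*[1,-1,-1]; p=P[n]['K']@c; return p[:2]/p[2]
E
python3 - <<'E'
from h import *
t=cv2.imread("pics/top0.png")[120:285,200:350]; s=cv2.imread("pics/side0.png")[185:305,285:485]
cv2.imwrite("pics/c1.png",cv2.convertScaleAbs(cv2.resize(t,None,fx=3.6,fy=3.6,interpolation=2),alpha=1.8))
cv2.imwrite("pics/c2.png",cv2.convertScaleAbs(cv2.resize(s,None,fx=4,fy=4,interpolation=2),alpha=1.5))
for p in((214,141),(321,128),(340,262),(229,276),(274,188)): print(p,w("top",*p,.06).round(4))
print(px("top",[0,0,0]))
E
```

```text
(214, 141) [0.7692 0.2287 0.06  ]
(321, 128) [ 0.8131 -0.0516  0.06  ]
(340, 262) [ 0.4593 -0.1082  0.06  ]
(229, 276) [0.4164 0.1748 0.06  ]
(274, 188) [0.6481 0.0674 0.06  ]
[293.35567937 439.67326944]
```

View pics/c1.png

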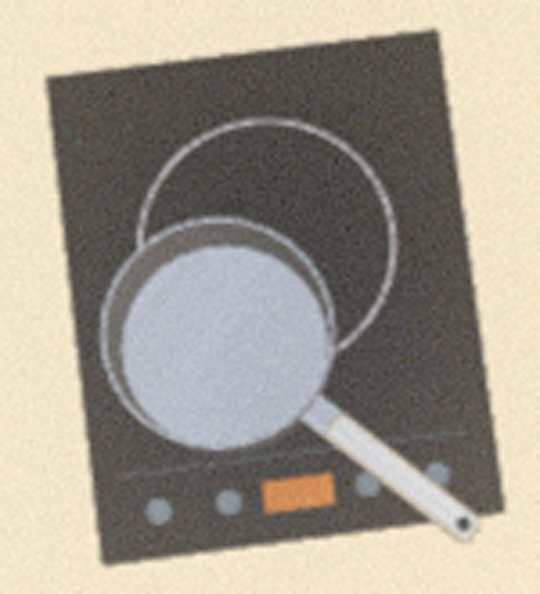

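View pics/c2.png

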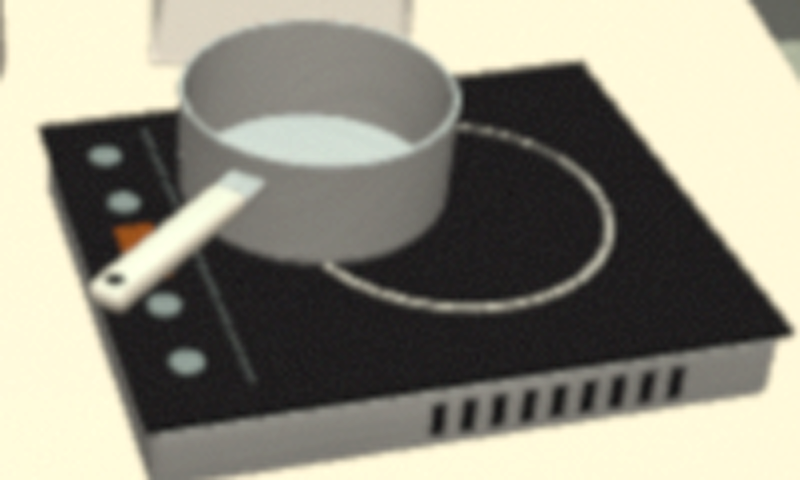

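c1 shows the ring centre at crop (267,247), the rim spanning columns 100–335 and rows 215–450, the handle tip at (470,533), and the hob corners (47,77), (438,30), (505,511), (104,563). In c2 the rim spans columns 180–461 and the ring's right end is at (615,225).

Run:
```python
from h import *
T=lambda c,r:(200+(c-1.3)/3.6,120+(r-1.3)/3.6)
S=lambda c,r:(285+(c-1.5)/4,185+(r-1.5)/4)
cor=np.array([w("top",*T(*p),.06) for p in((47,77),(438,30),(505,511),(104,563))]); print("corners",cor.round(4))
print("edges",np.linalg.norm(np.diff(cor,axis=0,append=cor[:1]),axis=1).round(4))
d=cor[0]-cor[3]+cor[1]-cor[2]; yaw=np.arctan2(d[1],d[0]); e=cor[0]-cor[1]+cor[3]-cor[2]; print("yaw",np.degrees(yaw),np.degrees(np.arctan2(-e[0],e[1])))
X=np.array([np.cos(yaw),np.sin(yaw),0]);print("ring from hob",(cor.mean(0)+.035*X).round(4),"from px",w("top",*T(267,247),.06).round(4))
ring=w("top",*T(267,247),.06)
pan=w("top",*T(217.5,332.5),.13);print("pan",pan.round(4))
tip=w("top",*T(467,533),.126);print("tip",tip.round(4),np.linalg.norm(tip-pan),np.degrees(np.arctan2(*(tip-pan)[1::-1])))
a=np.linspace(0,2*np.pi,200)
# side check
rs=np.array([px("side",[pan[0]+.08*np.cos(t),pan[1]+.08*np.sin(t),.13]) for t in a]); rs=(rs-[285,185])*4+1.5
print("rim side cols",rs.min(0).round(),rs.max(0).round())
rs=np.array([px("side",[ring[0]+.092*np.cos(t),ring[1]+.092*np.sin(t),.06]) for t in a]); rs=(rs-[285,185])*4+1.5
print("ring side",rs.max(0).round()); print("tip side",((px("side",tip)-[285,185])*4+1.5).round())
# heights by two-view triangulation of the tip
def tri(p,q):
    A=[];b=[]
    for n,x in(("top",p),("side",q)):
        c=P[n]['position'];dd=w(n,*x,0)-c;dd/=np.linalg.norm(dd);M=np.eye(3)-np.outer(dd,dd);A.append(M);b.append(M@c)
    return np.linalg.lstsq(np.vstack(A),np.hstack(b),rcond=None)[0]
print("hole tri",tri(T(463,523),S(115,280)).round(4))
print("rolls",w("top",135,306,.255).round(3),w("top",443,198,.095).round(3),w("top",130,168,.08).round(3), w("top",184,178,.08).round(3), w("top",166,243,.08).round(3))
```

```text
corners [[ 0.769   0.2322  0.06  ]
 [ 0.8132 -0.0524  0.06  ]
 [ 0.4603 -0.108   0.06  ]
 [ 0.4163  0.176   0.06  ]]
edges [0.288  0.3573 0.2874 0.3572]
yaw 8.995412713381898 8.823068938910836
ring from hob [0.6493 0.0674 0.06  ] from px [0.6474 0.0679 0.06  ]
pan [0.5724 0.0954 0.13  ]
tip [ 0.4402 -0.0776  0.126 ] 0.21777756856669622 -127.36923303900338
rim side cols [174.  18.] [457. 167.]
ring side [605. 310.]
tip side [ 99. 288.]
hole tri [ 0.4475 -0.0746  0.1283]
rolls [0.34  0.346 0.255] [ 0.627 -0.366  0.095] [0.686 0.436 0.08 ] [0.663 0.297 0.08 ] [0.495 0.334 0.08 ]
```

Run:
```python
from h import *
s=manip.read_state(); m=R.from_quat(s['ee_rot'],scalar_first=True).as_matrix(); print(m.round(3)); print("x yaw",np.degrees(np.arctan2(m[1,0],m[0,0])),s['q'])
```

```text
[[ 0.416 -0.001 -0.909]
 [ 0.909 -0.002  0.416]
 [-0.002 -1.     0.   ]]
x yaw 65.43044724212248 [ 1.14198706e+00  2.60582823e-01 -1.39231099e-01  1.17269889e+00
  1.84723886e-05  1.57080665e+00]
```

>>> jog_arm --deltas '[[[0, 0, 0.1, 0, 0, 0], [0, 0, 0.1, 0, 0, 0], [0, 0, 0.1, 0, 0, 0], [0.199, -0.502, 0.1, 0, 0, -1.795], [0.199, -0.502, 0.1, 0, 0, -1.795], [0.199, -0.502, 0.1, 0, 0, -1.795], [0.199, -0.502, 0.1, 0, 0, -1.795], [0.199, -0.502, 0.1, 0, 0, -1.795], [0.199, -0.502, 0.1, 0, 0, -1.795], [0.199, -0.502, 0.1, 0, 0, -1.795], [0.199, -0.502, 0.1, 0, 0, -1.795], [0.199, -0.502, 0.1, 0, 0, -1.795], [0.199, -0.502, 0.1, 0, 0, -1.795], [0.199, -0.502, 0.1, 0, 0, -1.795], [0.199, -0.502, 0.1, 0, 0, -1.795], [0.199, -0.502, 0.1, 0, 0, -1.795], [0.199, -0.502, 0.1, 0, 0, -1.795], [0.199, -0.502, 0.1, 0, 0, -1.795], [0.199, -0.502, 0.1, 0, 0, -1.795], [0.199, -0.502, 0.1, 0, 0, -1.795]]]' --fingers 0

```text
time_s: 1.77
ee_pos: [0.4171, -0.0247, 0.4035]
ee_rot: [-0.67, 0.67, -0.227, 0.226]
ft_force: [-0.4, 0.0, -0.1]
width: 0.0001
```

>>> jog_arm --deltas '[[[0, 0, -0.04, 0, 0, 0], [0, 0, -0.08, 0, 0, 0], [0, 0, -0.12, 0, 0, 0], [0, 0, -0.16, 0, 0, 0], [0, 0, -0.19, 0, 0, 0], [0, 0, -0.215, 0, 0, 0], [0, 0, -0.23, 0, 0, 0], [0, 0, -0.239, 0, 0, 0], [0, 0, -0.239, 0, 0, 0]]]'

```text
time_s: 2.52
ee_pos: [0.4154, -0.0237, 0.1629]
ee_rot: [-0.67, 0.671, -0.227, 0.224]
ft_force: [-0.2, 0.4, 0.3]
width: -0.0001
```

Run:
```python
from h import *
C=np.array([.5724,.0954]);f=lambda t:np.array([np.cos(t),np.sin(t)]);r=np.radians
I=C-.017*f(r(-127.4)); s=np.array([.417,-.025])
for t in np.arange(-127.4,-81,3.5):
    h=f(r(t)); p=np.array([-h[1],h[0]]); F=I+.207*h-.0255*p-s; print(round(t,1),F.round(4),round(r(t+127.4),3))
```

```text
-127.4 [ 0.0197 -0.0151] 0.0
-123.9 [ 0.0291 -0.0237] 0.061
-120.4 [ 0.039  -0.0317] 0.122
-116.9 [ 0.0493 -0.0392] 0.183
-113.4 [ 0.0601 -0.0459] 0.244
-109.9 [ 0.0713 -0.0521] 0.305
-106.4 [ 0.0828 -0.0575] 0.367
-102.9 [ 0.0947 -0.0622] 0.428
-99.4 [ 0.1068 -0.0662] 0.489
-95.9 [ 0.1191 -0.0694] 0.55
-92.4 [ 0.1316 -0.0718] 0.611
-88.9 [ 0.1442 -0.0735] 0.672
-85.4 [ 0.1569 -0.0745] 0.733
-81.9 [ 0.1696 -0.0746] 0.794
```

>>> jog_arm --deltas '[[[0.007, -0.005, 0, 0, 0, 0], [0.014, -0.011, 0, 0, 0, 0], [0.02, -0.015, 0, 0, 0, 0], [0.0245, -0.0195, 0, 0, 0, 0.03], [0.029, -0.0235, 0, 0, 0, 0.06], [0.034, -0.0275, 0, 0, 0, 0.09], [0.039, -0.0315, 0, 0, 0, 0.12], [0.044, -0.0355, 0, 0, 0, 0.15], [0.049, -0.039, 0, 0, 0, 0.18], [0.0545, -0.0425, 0, 0, 0, 0.21], [0.06, -0.046, 0, 0, 0, 0.245], [0.0655, -0.049, 0, 0, 0, 0.275], [0.071, -0.052, 0, 0, 0, 0.305], [0.077, -0.055, 0, 0, 0, 0.335], [0.083, -0.0575, 0, 0, 0, 0.365], [0.089, -0.06, 0, 0, 0, 0.395], [0.095, -0.062, 0, 0, 0, 0.43], [0.095, -0.062, 0, 0, 0, 0.43]]]'

```text
time_s: 4.02
ee_pos: [0.5148, -0.0876, 0.1659]
ee_rot: [-0.703, 0.703, -0.077, 0.08]
ft_force: [0.1, 0.4, -0.4]
width: -0.0003
```

Run:
```python
from h import *
im=manip.camera("top")[:,:,::-1]; cv2.imwrite("pics/top1.png",im)
cv2.imwrite("pics/c3.png",cv2.convertScaleAbs(cv2.resize(im[120:285,200:350],None,fx=3.6,fy=3.6,interpolation=2),alpha=1.8))
```

```text
(no output)
```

View pics/c3.png

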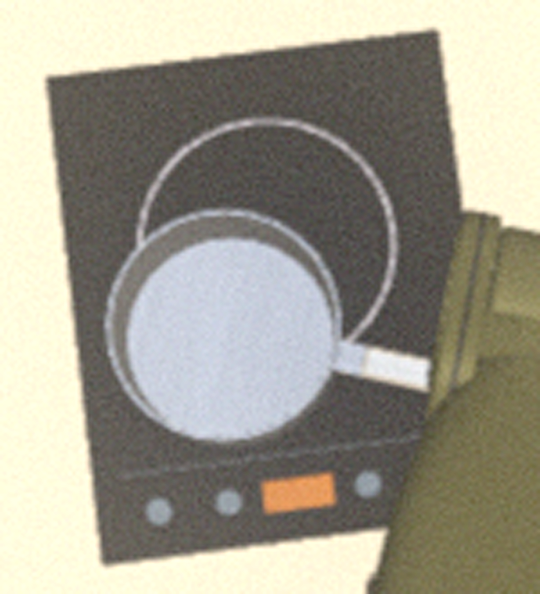

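c3: the rim centre is at crop (223,325), so the pan drifted about 6 mm. The handle is about 12° below image-right, a world angle of about -101°, so about 20° remains.

>>> jog_arm --deltas '[[[0.004, -0.003, 0, 0, 0, 0.02], [0.009, -0.005, 0, 0, 0, 0.05], [0.015, -0.007, 0, 0, 0, 0.08], [0.021, -0.008, 0, 0, 0, 0.11], [0.027, -0.0095, 0, 0, 0, 0.14], [0.033, -0.0105, 0, 0, 0, 0.17], [0.039, -0.0115, 0, 0, 0, 0.2], [0.045, -0.012, 0, 0, 0, 0.23], [0.051, -0.0125, 0, 0, 0, 0.26], [0.057, -0.013, 0, 0, 0, 0.29], [0.063, -0.013, 0, 0, 0, 0.32], [0.068, -0.013, 0, 0, 0, 0.34], [0.068, -0.013, 0, 0, 0, 0.34], [0.05, -0.014, 0, 0, 0, 0.34], [0.03, -0.014, 0, 0, 0, 0.34], [0.01, -0.014, 0.01, 0, 0, 0.34], [-0.02, -0.01, 0.05, 0, 0, 0.34], [-0.06, -0.01, 0.09, 0, 0, 0.34], [-0.1, 0.02, 0.13, 0, 0, 0.34], [-0.1, 0.02, 0.13, 0, 0, 0.34]]]' --fingers 0

```text
time_s: 5.73
ee_pos: [0.4121, -0.0673, 0.2948]
ee_rot: [0.706, -0.706, -0.041, 0.041]
ft_force: [0.2, -0.0, -0.2]
width: 0.0001
```

Run:
```python
from h import *
im=manip.camera("top")[:,:,::-1]; cv2.imwrite("pics/top2.png",im)
cv2.imwrite("pics/c4.png",cv2.convertScaleAbs(cv2.resize(im[120:285,200:350],None,fx=3.6,fy=3.6,interpolation=2),alpha=1.8))
```

```text
(no output)
```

View pics/c4.png

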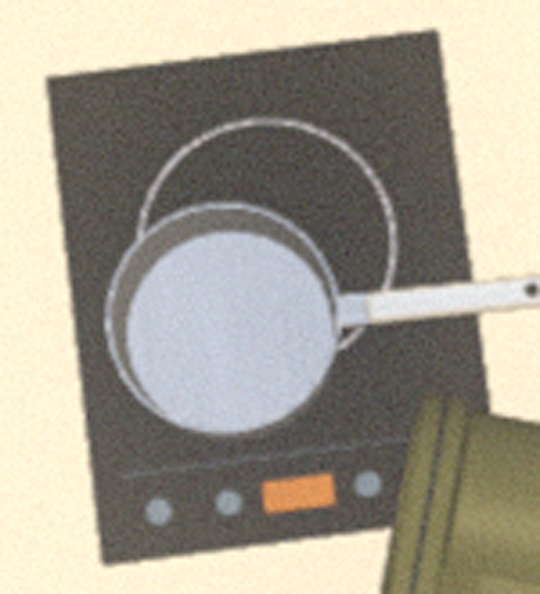

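c4: the rim centre is at crop (222.5,319). The handle slopes -6.8°, against -7.4° for the hob's front edge, so it is nearly parallel. Next is the push, with open fingers cradling the wall.

Run:
```python
from h import *
T=lambda c,r:(200+(c-1.3)/3.6,120+(r-1.3)/3.6)
C=w("top",*T(222.5,319),.13)[:2]; ring=np.array([.6485,.0676]); 
a=w("top",*T(372,307),.121);b=w("top",*T(530,290),.128);print("handle",np.degrees(np.arctan2(*(b-a)[1::-1])))
d=ring-C; L=np.linalg.norm(d);u=d/L; an=np.degrees(np.arctan2(u[1],u[0]));print(C.round(4),d.round(4),L,an,u.round(3))
s=manip.read_state();m=R.from_quat(s['ee_rot'],scalar_first=True).as_matrix();yaw=np.degrees(np.arctan2(m[1,0],m[0,0]))
print("x yaw",yaw,"turns",np.radians(an+90-yaw),np.radians(an-90-yaw),s['ee_pos'],s['q'])
for k in(.13,.077):print(k,(C-k*u).round(4))
print((ring-.077*u).round(4))
```

```text
handle -82.85538942553443
[0.5818 0.0924] [ 0.0667 -0.0248] 0.07117389059397117 -20.364845213533748 [ 0.937 -0.348]
x yaw 6.685570380649742 turns 1.0986775106435762 -2.042915142946217 [ 0.40831837 -0.06523627  0.29952097] [-0.15941599  0.07030087 -0.38640136  1.11239851  0.00164666  1.29469535]
0.13 [0.4599 0.1376]
0.077 [0.5096 0.1192]
[0.5763 0.0944]
```

>>> jog_arm --deltas '[[[0.008, 0.04, 0, 0, 0, 0.12], [0.015, 0.08, 0, 0, 0, 0.24], [0.022, 0.12, 0, 0, 0, 0.36], [0.028, 0.16, 0, 0, 0, 0.48], [0.034, 0.21, 0, 0, 0, 0.6], [0.034, 0.21, 0, 0, 0, 0.72], [0.034, 0.21, 0, 0, 0, 0.84], [0.034, 0.21, 0, 0, 0, 0.96], [0.034, 0.21, 0, 0, 0, 1.1], [0.034, 0.21, -0.04, 0, 0, 1.1], [0.034, 0.21, -0.08, 0, 0, 1.1], [0.034, 0.21, -0.11, 0, 0, 1.1], [0.034, 0.21, -0.13, 0, 0, 1.1], [0.034, 0.21, -0.145, 0, 0, 1.1], [0.034, 0.21, -0.145, 0, 0, 1.1], [0.034, 0.21, -0.145, 0, 0, 1.1]]]' --fingers 1

```text
time_s: 7.12
ee_pos: [0.4471, 0.1425, 0.1481]
ee_rot: [0.58, -0.58, -0.403, 0.405]
ft_force: [0.3, -0.6, 0.1]
width: 0.0855
```

>>> jog_arm --deltas '[[[0.01, -0.004, 0, 0, 0, 0], [0.02, -0.0075, 0, 0, 0, 0], [0.03, -0.011, 0, 0, 0, 0], [0.04, -0.015, 0, 0, 0, 0], [0.046, -0.017, 0, 0, 0, 0], [0.051, -0.019, 0, 0, 0, 0], [0.056, -0.021, 0, 0, 0, 0], [0.061, -0.0225, 0, 0, 0, 0], [0.066, -0.0245, 0, 0, 0, 0], [0.071, -0.0265, 0, 0, 0, 0], [0.076, -0.028, 0, 0, 0, 0], [0.081, -0.03, 0, 0, 0, 0], [0.086, -0.032, 0, 0, 0, 0], [0.091, -0.034, 0, 0, 0, 0], [0.096, -0.0355, 0, 0, 0, 0], [0.101, -0.0375, 0, 0, 0, 0], [0.106, -0.0395, 0, 0, 0, 0], [0.111, -0.0415, 0, 0, 0, 0], [0.116, -0.043, 0, 0, 0, 0], [0.116, -0.043, 0, 0, 0, 0]]]'

```text
time_s: 8.78
ee_pos: [0.5653, 0.0993, 0.1487]
ee_rot: [-0.58, 0.581, 0.405, -0.403]
ft_force: [0.0, -0.9, -0.2]
width: 0.0854
```

Run:
```python
from h import *
a=manip.camera("top")[:,:,::-1]; b=manip.camera("side")[:,:,::-1]
cv2.imwrite("pics/top3.png",a);cv2.imwrite("pics/side3.png",b)
A=cv2.resize(a[120:285,200:360],(400,412),interpolation=2);B=cv2.resize(b[170:305,285:485],(400,270),interpolation=2);B=cv2.copyMakeBorder(B,0,142,0,0,0)
cv2.imwrite("pics/c5.png",cv2.convertScaleAbs(np.hstack([A,B]),alpha=1.7))
```

```text
(no output)
```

View pics/c5.png

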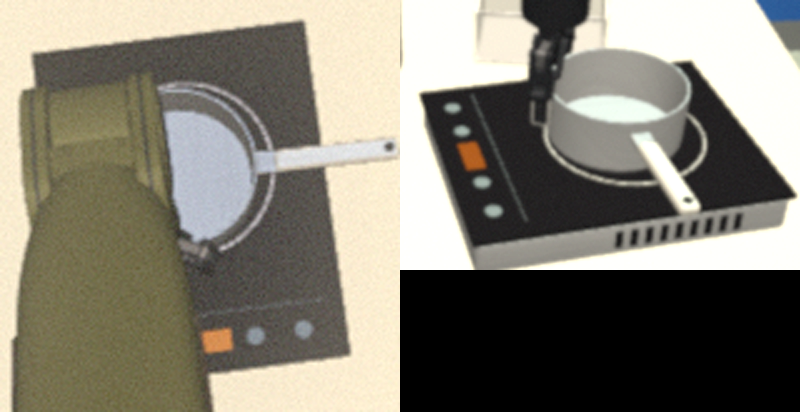

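c5: the pan is now mostly inside the ring, and the handle still points right. I'll back off to measure it unobstructed.

>>> jog_arm --deltas '[[[-0.01, 0.004, 0, 0, 0, 0], [-0.03, 0.011, 0, 0, 0, 0], [-0.06, 0.022, 0, 0, 0, 0], [-0.1, 0.037, 0.01, 0, 0, 0], [-0.12, 0.045, 0.04, 0, 0, 0], [-0.14, 0.05, 0.08, 0, 0, 0], [-0.17, 0.06, 0.11, 0, 0, 0], [-0.17, 0.06, 0.11, 0, 0, 0]]]'

```text
time_s: 9.55
ee_pos: [0.3911, 0.161, 0.2632]
ee_rot: [-0.58, 0.58, 0.407, -0.403]
ft_force: [0.3, -0.5, 0.2]
width: 0.0854
```

Run:
```python
from h import *
im=manip.camera("top")[:,:,::-1]; cv2.imwrite("pics/top4.png",im)
cv2.imwrite("pics/c6.png",cv2.convertScaleAbs(cv2.resize(im[140:260,215:360],None,fx=5,fy=5,interpolation=2),alpha=1.8))
cv2.imwrite("pics/side4.png",manip.camera("side")[:,:,::-1])
```

```text
(no output)
```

View pics/c6.png

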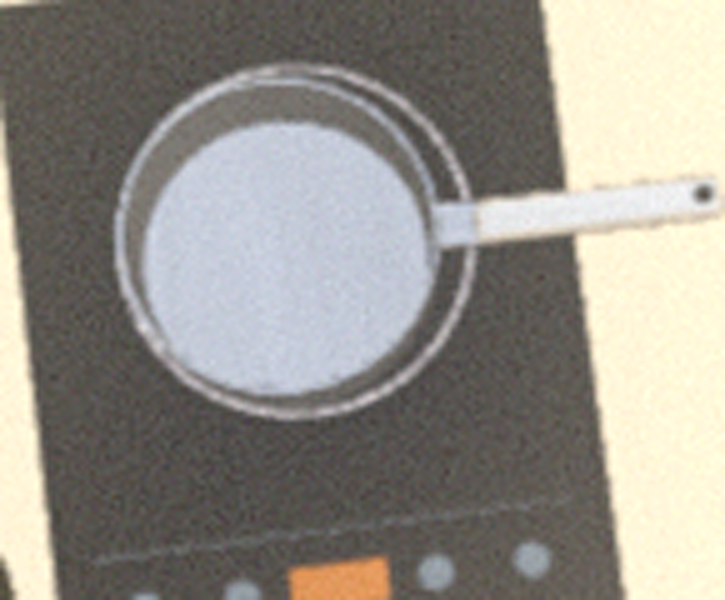

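```bash
cat > m.py <<'E'
from h import *
T=lambda c,r:(215+(c-2)/5,140+(r-2)/5)
def rep(rim,ringc,h1,h2):
    C=w("top",*T(*rim),.13)[:2]; r2=w("top",*T(*ringc),.06)[:2]
    a=w("top",*T(*h1),.12);b=w("top",*T(*h2),.127)
    print("pan",C.round(4),"ring",r2.round(4),"need",(r2-C).round(4),"handle",np.degrees(np.arctan2(*(b-a)[1::-1])), "dirCtip",np.degrees(np.arctan2(*(b[:2]-C)[::-1])))
    for X,rad,z in((C,.08,.13),(r2,.0935,.06)):
        p=np.array([px("top",[X[0]+rad*np.cos(t),X[1]+rad*np.sin(t),z]) for t in np.linspace(0,6.283,200)]);p=(p-[215,140])*5+2;print(p.min(0).round(),p.max(0).round())
E
python3 - <<'E'
from m import *
rep((275,241),(296.5,240.5),(480,221),(704,193))
im=cv2.imread("pics/top4.png")
E
```

```text
pan [0.6334 0.0741] ring [0.6489 0.0677] need [ 0.0155 -0.0063] handle -81.90065327046497 dirCtip -81.69121526309225
[112.  83.] [437. 401.]
[117.  66.] [476. 418.]
```

c6: ring columns 115–478, rows 62–419; rim right edge 438 and top 77, so its centre is about (276,238). The pan still needs about +14 mm in x and -6 mm in y, and the handle is at -81.8° (target -81°). I'll finish with the same cradle push.

>>> jog_arm --deltas '[[[0.03, -0.01, 0, 0, 0, 0], [0.05, -0.015, -0.04, 0, 0, 0], [0.07, -0.023, -0.08, 0, 0, 0], [0.09, -0.03, -0.1, 0, 0, 0], [0.11, -0.038, -0.11, 0, 0, 0], [0.13, -0.045, -0.11, 0, 0, 0], [0.145, -0.051, -0.11, 0, 0, 0], [0.155, -0.054, -0.11, 0, 0, 0], [0.162, -0.057, -0.11, 0, 0, 0], [0.167, -0.059, -0.11, 0, 0, 0], [0.171, -0.0605, -0.11, 0, 0, 0], [0.175, -0.062, -0.11, 0, 0, 0], [0.179, -0.064, -0.11, 0, 0, 0], [0.182, -0.065, -0.11, 0, 0, 0], [0.184, -0.066, -0.11, 0, 0, 0], [0.184, -0.066, -0.11, 0, 0, 0], [0.174, -0.062, -0.11, 0, 0, 0], [0.154, -0.054, -0.11, 0, 0, 0], [0.124, -0.042, -0.11, 0, 0, 0], [0.09, -0.03, -0.1, 0, 0, 0]]]'

```text
time_s: 11.32
ee_pos: [0.4827, 0.1299, 0.1577]
ee_rot: [-0.58, 0.58, 0.404, -0.404]
ft_force: [-0.3, 0.2, 1.2]
width: 0.0854
```

>>> jog_arm --deltas '[[[-0.02, 0.008, 0.03, 0, 0, 0], [-0.05, 0.015, 0.07, 0, 0, 0], [-0.08, 0.025, 0.1, 0, 0, 0], [-0.1, 0.03, 0.1, 0, 0, 0], [-0.1, 0.03, 0.1, 0, 0, 0]]]'

```text
time_s: 11.73
ee_pos: [0.3799, 0.1605, 0.2613]
ee_rot: [0.58, -0.579, -0.406, 0.404]
ft_force: [-1.2, -1.0, -0.7]
width: 0.0856
```

Run:
```python
from h import *
im=manip.camera("top")[:,:,::-1]; cv2.imwrite("pics/top5.png",im)
cv2.imwrite("pics/c7.png",cv2.convertScaleAbs(cv2.resize(im[140:260,215:360],None,fx=5,fy=5,interpolation=2),alpha=1.8))
b=manip.camera("side")[:,:,::-1];cv2.imwrite("pics/side5.png",b)
cv2.imwrite("pics/c8.png",cv2.convertScaleAbs(cv2.resize(b[185:305,285:485],None,fx=4,fy=4,interpolation=2),alpha=1.5))
```

```text
(no output)
```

View pics/c7.png

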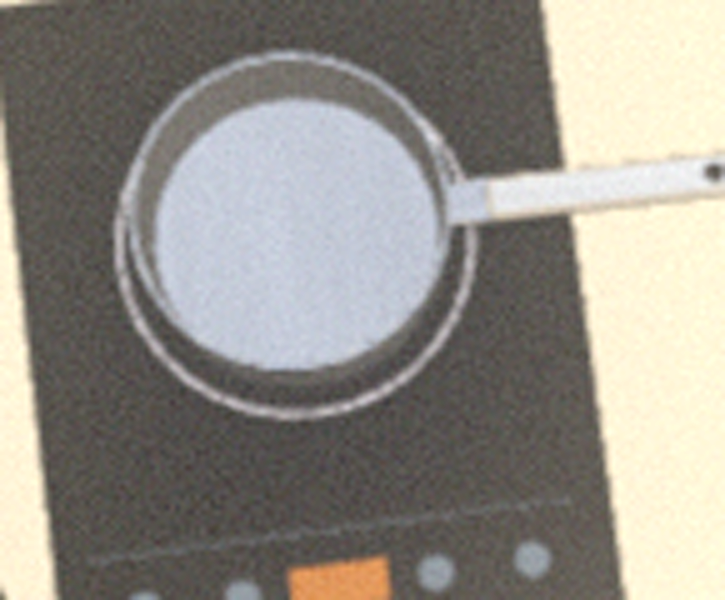

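View pics/c8.png

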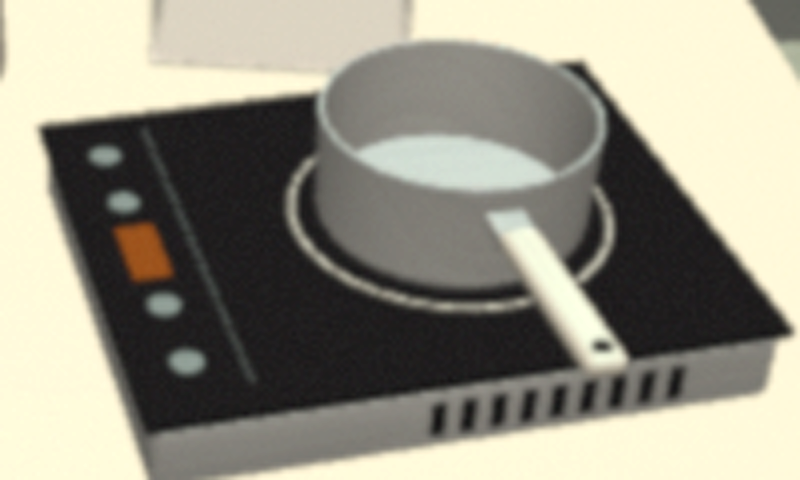

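c7: ring as before, with the rim's left edge at 123 and top at 50. c8: ring columns 286–615, rim columns 316–606. I'll compare against model projections.

Run:
```python
from m import *
from scipy.optimize import brentq
rep((288,212),(296.5,240.5),(490,200),(713,171))
a=np.linspace(0,6.283,400)
def side(X,rad,z):
    p=np.array([px("side",[X[0]+rad*np.cos(t),X[1]+rad*np.sin(t),z]) for t in a]);p=(p-[285,185])*4+1.5
    return p.min(0),p.max(0)
for y in(.06,.068):
  f=lambda x,rad,z,c:(side((x,y),rad,z)[0][0]+side((x,y),rad,z)[1][0])/2-c
  xr=brentq(f,.55,.75,args=(.0935,.06,450.5)); xp=brentq(f,.55,.75,args=(.08,.13,461)); print("side: ring x",xr,"pan x",xp)
print(side((.649,.0677),.0935,.06),side((.65,.0677),.08,.13))
```

```text
pan [0.6481 0.0681] ring [0.6489 0.0677] need [ 0.0007 -0.0004] handle -81.6249698466546 dirCtip -82.55062447304005
[126.  54.] [450. 372.]
[117.  66.] [476. 418.]
side: ring x 0.6492907244414639 pan x 0.648727717036458
side: ring x 0.6508836036804986 pan x 0.6503544477599188
(array([284.67940667, 125.376998  ]), array([610.08308871, 311.88657115])) (array([316.29477646,  37.67907483]), array([604.66720753, 191.06862208]))
```

Run:
```python
from h import *
a=cv2.imread("pics/top0.png").astype(int);b=cv2.imread("pics/top5.png").astype(int)
for n,(u0,u1,v0,v1) in dict(tub=(110,190,160,250),jar=(420,460,180,220),turner=(435,480,250,370),roll=(105,190,275,335)).items():
    print(n,np.abs(a-b)[v0:v1,u0:u1].mean().round(2))
print(manip.read_state()['time_s'],manip.finish_job())
```

```text
tub 9.31
jar 9.23
turner 9.4
roll 24.0
the job is handed in; nothing more can be done
11.8333 None
```

```bash
python3 -c "
import cv2,numpy as np
a=cv2.imread('pics/top0.png');b=cv2.imread('pics/top5.png')
cv2.imwrite('pics/cmp.png',np.hstack([a[250:400,80:260],b[250:400,80:260]]))"
```

```text
(no output)
```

View pics/cmp.png

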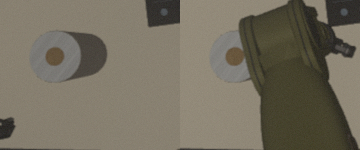

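The saucepan is centred on the ring and its handle points right, parallel with the hob's front edge. I handed the job in at 11.8 s.

I swung the handle round with the shut fingertips. Then I slid the pan onto the ring in two pushes, with the open fingers against its wall and no gripping. At hand-in the gripper was backed off and raised, well clear of the pan.

**Last checks**
- **Centring:** the pan is within about 1 mm of the ring centre. The top view gives 0.7 mm in x and 0.4 mm in y, and the side view gives 0.5 mm in x. Reading the pictures by eye adds 1–2 mm of uncertainty. The spare gap between the pan's base and the line is about 12 mm.
- **Handle:** it measures -81.6° along the bar, or -82.6° from the pan's centre to the tip. The target is about -81°, so it is off by roughly 1°, and the two readings differ by 1°.
- **Other things on the table:** the tub, jar and turner show no more change than the general brightness difference between pictures. The check first flagged the paper roll, but a closer look, made after handing in, showed the arm covering part of it and the roll in the same place.
- **Forces:** every reading at the end of a move was about 2 N or less. I did not record forces during the pushes.

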